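Restock the parcel counter's packing caddy

ROBOT

A 7-joint arm with a two-finger parallel gripper is mounted at the origin on the work surface. World frame = base frame: x ahead of the robot, y to its left, z up, the work surface at z = 0. Lengths are in m, angles in rad, forces in N, time in s.
With the tool pointing down it reaches from about 0.4 to 0.85 m from the base axis. Payload 4.5 kg.
Tool frame: the origin (TCP) lies where the fingers leave the gripper's body, on its centre line; the fingertips stand 64 mm ahead of it and the grasp point (between the pads) lies 45 mm ahead of it; z points along the fingers, y is the direction in which the jaws open and shut (so a half turn about z gives the same grasp; the last joint's range is limited). The gripper opens to 88 mm and grips with 3 to 60 N. Pads are 18 mm wide; open, the fingers measure 123 mm over their backs; the gripper's body (75 mm by 187 mm) begins 45 mm behind the grasp point.
Start: joints at [1.262, 0.689, -0.195, 1.565, 0.157, 0.902, -0.215], TCP at [0.21, -0.589, 0.303] pointing down, gripper open.
Joint ranges: [-3.01, 3.01], [-0.46, 2.08], [-1.47, 1.51], [0.13, 2.56], [-1, 4.14], [0.04, 2.09], [-2.66, 2.66]. Speed limits (rad/s): [2.57, 2.57, 3.14, 3.14, 3.14, 3.14, 3.14].

INTERFACE

Orientations are given as a unit quaternion [x, y, z, w].
In Python, from plant import monitor, snapshot, workorder, finder gives the robot as it stands.
- The arm moves only by the tool carry_out, never from a script. Its argument "motion" is one flat list of numbers, 6 for each row, row after row: the shift along the tool's x, y, z in cm, then the turn, a rotation vector about the tool's x, y, z in rad. In form: [x, y, z, rx, ry, rz, x, y, z, rx, ry, rz, ...]. A call has 1 to 8 rows; each row shifts and turns the commanded pose from where the row before left it, along the tool's axes as they then stand; what a row does not reach is not made up. A row lasts 1/8 s, in which the tool goes at most 62.5 mm and 10.7 degrees, less where a joint would pass 70% of its speed; a pose out of reach is approached as far as the arm can. A call with a gripper value outside its range is refused whole. "hand" is the finger opening in cm, from 0 to 8.81, set as the call begins (left out, the last holds). The fingers move at their own pace and stop on an object; "grip_force" is the grip in N (left out, the last holds). Time passes only in rows, so rows that do not move let the fingers close. It gives the time, the measured TCP pose, the force and the opening at its end, in the units of the state.
- monitor.get_state(): the state, without advancing time (a new reading comes with each control period).
- snapshot(name): name is "scene" or "side" or "wrist"; returns a dict with "frame" (480x640x3 uint8, red, green, blue), "range_z" (480x640 float32, m along the optical axis (not along the pixel's ray), 0 where there is no reading), "fx", "fy", "cx", "cy" (pixels), "rvec" (rotation vector, rad) and "tvec" (3), from world to camera coordinates, as OpenCV has them; the wrist camera has in their place "hand_eye" (4x4, takes a point from camera to tool coordinates, whose origin is the TCP and whose axes are the flange's). Camera axes: x right, y down, z forward; pixel columns grow to the right and rows downward; lengths in m; the calibration is good to about 2 mm. A picture is of the moment at which its call begins: read the wrist's pose just before it.
- workorder.finish_job(): hands the job in, once; it reports no verdict.
Trained networks look in a picture, given as the dict that the camera call returned (one of the last four; its "shot" number tells which), for a name from the list of things; names that differ only in an ending like _2 or _b are one class to them, and where a whole thing is asked for, a point or a joint stands for the part that bears it (a point fixed in the world has none). Each returns a list of dicts, best first, with "p" (0 to 1); they miss things now and then, are a little off and sometimes report something else, mostly with a low value. They report only what shows in the picture. A call takes as long as a camera call. They do not tell look-alikes from the thing itself.
- finder.masks_of(picture, thing): "pixels" (480x640 bool, what is visible of it) and "extent" ([left, top, right, bottom] in pixels, round what is visible of it).
The state is a dict: "clock": time; "q": joint angles; "qd": joint speeds; "joint_torque": joint torques, N m; "tool_pos": TCP position; "eef_rot": TCP orientation; "contact_force": force on the tool from outside, world axes, zero at the start; "moment": the same for the moment, N m; "opening": opening from 0.0 (shut) to 1.0 (fully open).
Only numpy, scipy, OpenCV 4.12 (cv2) and the standard library are available. Lean on these libraries where they do the work, as an engineer would, in place of code of your own. Each camera call takes 0.05 s, during which the arm holds its last target. There are 200 camera calls.

TASK

Restock the blue packing caddy with the unused supplies: slide the fat label roll down over the post and then the slimmer receipt roll on top of it, lay the full closed carton of staples flat in the pocket with the wide corner guides, and lay the large box cutter flat in the long narrow cradle. Leave the used look-alikes (the bare cardboard core, the empty open carton and the small thin cutter) where they lie.

Things in the scene. Friction and masses are not known exactly. Their poses are not given: they have to be found in the camera images.
- label_roll: The fat roll of white paper labels with a brown cardboard core, standing on its flat end: diameter 60 mm, height 30 mm, with a 30 mm hole right through. Origin: centre of its underside, z up.
- receipt_roll: The slimmer roll of white receipt paper with a brown cardboard core, standing on its flat end: diameter 46 mm, height 30 mm, with a 30 mm hole right through. Origin: centre of its underside, z up.
- staple_box: The full, closed carton of staples: brown cardboard with a band of white paper round it, 66 mm along its x, 46 mm along its y, 34 mm high, long side within 0.6 rad of the world x axis at the start. Origin: centre of its underside, z up.
- cutter: The large box cutter, blade drawn in: black plastic body, steel nose at its +x end, 120 mm along its x, 22 mm wide, 20 mm high (a flat steel thumb slide stands 2.5 mm higher near the middle), lying flat, long axis within 0.4 rad of the world y axis at the start. Origin: centre of its underside, z up. The steel nose (the last 22 mm) is narrower, 15 mm.
- bare_core: Look-alike to leave: a used-up roll, the bare brown cardboard core alone, outer diameter 36 mm, height 30 mm, 30 mm hole. Origin: centre of its underside, z up.
- empty_box: Look-alike to leave: an empty open carton without a top, brown cardboard, 66 x 46 x 34 mm, walls 2.5 mm. Origin: centre of its underside, z up.
- small_cutter: Look-alike to leave: a small thin snap-off cutter, black with a steel nose, 85 x 12 x 11 mm, lying flat. Origin: centre of its underside, z up.
- spindle: Fixed white pad 146 (x) x 96 (y) x 5 mm in the caddy. Origin: centre of its underside, 5 mm above the counter, z up. A 14 mm dark steel post at its centre rises 50 mm above the pad (top 8 mm tapered). The first roll rests on the pad; a second, on it, still has 20 mm of post in its hole. The three pads lie in a row along their y, 100 mm apart, in any order, all at the caddy's yaw (within 0.22 rad of 0).
- box_pocket: Fixed white pad 146 (x) x 96 (y) x 5 mm in the caddy. Origin: centre of its underside, 5 mm above the counter, z up. Four black L-shaped corner guides, 12 mm high above the pad, bound a space 86 (x) x 66 (y) mm, centred, for the full carton, long side along x; the middle 60 mm of the long sides is open for fingers. The caddy is a fixed blue open tray 160 x 310 mm, walls 5 mm thick, rim 36 mm above the counter.
- cutter_cradle: Fixed white pad 146 (x) x 96 (y) x 5 mm in the caddy. Origin: centre of its underside, 5 mm above the counter, z up. Four black L-shaped corner guides, 12 mm high above the pad, bound a long narrow space 136 (x) x 40 (y) mm, centred, for the large cutter lying flat along x, nose either way; the middle 76 mm of the long sides is open for fingers.
Not all that is in view belongs to the job. Leave any purple look-alike of the staple_box alone. What is shaped like the cutter but white is not meant.

How it is judged:
By the outcome, as a careful person would: the job done as asked, in the order asked, and still so for the second after the job is handed in, with the robot touching nothing.
It also fails if it takes over 99 s, if anything falls off the work surface, if the arm or the gripper's body presses on something with over 40 N, if the wrist force passes 120 N, or if a joint passes its speed limit or range.

## Working session

There is one attempt and no reset: what is moved stays moved. The work goes in short steps, Python scripts to look and compute and a tool call to move; the robot and the scene stay as the last step left them, time stands still between calls to the robot, and variables do not carry over. Pictures are saved under pics/ and viewed, about 12 in all and at most 16, crops included, and the job is handed in when it is done.

Besides the shell and the picture viewer there is one more tool, called after "Request:" as name(argument=value, ...) on one line, values as JSON. carry_out: Moves the arm, as the interface text tells. Its arguments: {"type":"object","properties":{"motion":{"type":"array"},"hand":{"type":"number"},"grip_force":{"type":"number"}},"required":["motion"]}

```bash
ls; mkdir -p pics
cat > h.py <<'E'
import numpy as np, cv2
from scipy.spatial.transform import Rotation as R
from plant import monitor, snapshot, workorder, finder
def cloud(s, st=None):
    z=s["range_z"].astype(float); v,u=np.mgrid[:480,:640]
    P=np.stack([(u-s["cx"])/s["fx"]*z,(v-s["cy"])/s["fy"]*z,z],-1)
    if "hand_eye" in s:
        H=np.array(s["hand_eye"]); P=P@H[:3,:3].T+H[:3,3]
        Rt=R.from_quat(st["eef_rot"]).as_matrix(); P=P@Rt.T+np.array(st["tool_pos"])
    else:
        Rm=cv2.Rodrigues(np.array(s["rvec"],float))[0]; P=(P-np.array(s["tvec"]).ravel())@Rm
    P[z<=0]=np.nan
    return P
def save(s,name): cv2.imwrite("pics/"+name,s["frame"][:,:,::-1])
E
python3 - <<'E'
from h import *
st=monitor.get_state();print(st)
for n in("scene","side"):
    s=snapshot(n);save(s,n+"0.png");P=cloud(s)
    for t in "label_roll receipt_roll staple_box cutter bare_core empty_box small_cutter spindle box_pocket cutter_cradle".split():
        for d in finder.masks_of(s,t)[:4]:
            if d["p"]<.2: continue
            m=d["pixels"]; Q=P[m];Q=Q[~np.isnan(Q[:,0])]
            print(n,t,round(d["p"],2),[int(x) for x in d["extent"]],np.round(np.median(Q,0),3),np.round(np.percentile(Q,[3,97],axis=0),3).tolist())
E
```

```text
pics
{'clock': 0.0, 'q': array([ 1.26183343,  0.6899929 , -0.19452351,  1.56630516,  0.15731278,
        0.90250326, -0.21510024]), 'qd': array([-8.27938697e-05,  1.52976329e-03, -2.18021030e-04, -4.79367520e-04,
       -1.50158306e-04, -3.87312649e-04,  1.47212127e-03]), 'joint_torque': array([ 2.48292572e-04, -5.27567589e+01, -1.26666203e+00, -1.53431529e+01,
       -5.24933171e-02,  6.53583440e-03,  2.04391658e-04]), 'tool_pos': array([ 0.2098524 , -0.58818587,  0.30191497]), 'eef_rot': array([ 9.85341631e-01,  1.70590287e-01, -2.20299001e-04, -8.80395976e-04]), 'contact_force': array([ 0.93414442, -0.63342164,  0.89586386]), 'moment': array([-0.03610088,  0.01135221,  0.03126135]), 'opening': 1.0059791062040073}
scene label_roll 0.97 [258, 200, 281, 223] [ 0.453 -0.141  0.026] [[0.421, -0.176, 0.001], [0.478, -0.12, 0.034]]
scene label_roll 0.22 [385, 304, 421, 339] [0.456 0.317 0.034] [[0.418, 0.292, 0.004], [0.481, 0.335, 0.038]]
scene receipt_roll 0.52 [226, 172, 239, 192] [ 0.45  -0.299  0.023] [[0.429, -0.325, 0.005], [0.469, -0.285, 0.032]]
scene staple_box 0.97 [428, 281, 
[... 2123 characters left out ...]
-0.024, 0.0], [0.453, 0.012, 0.032]]
side empty_box 0.92 [332, 135, 364, 154] [0.577 0.368 0.021] [[0.544, 0.355, 0.004], [0.608, 0.406, 0.036]]
side small_cutter 0.68 [386, 430, 442, 446] [ 0.582 -0.371  0.01 ] [[0.543, -0.375, 0.001], [0.622, -0.364, 0.015]]
side spindle 0.76 [382, 265, 460, 306] [ 0.651 -0.081  0.011] [[0.591, -0.113, 0.008], [0.721, -0.039, 0.04]]
side box_pocket 0.56 [360, 198, 431, 240] [0.646 0.113 0.011] [[0.581, 0.069, 0.007], [0.711, 0.16, 0.022]]
side cutter_cradle 0.76 [370, 232, 448, 276] [0.652 0.013 0.011] [[0.585, -0.03, 0.008], [0.716, 0.061, 0.023]]
side cutter_cradle 0.63 [359, 200, 432, 237] [0.645 0.113 0.011] [[0.58, 0.068, 0.007], [0.712, 0.16, 0.023]]
```

Run:
```python
import cv2
a=cv2.imread("pics/scene0.png")[160:410,150:500]
cv2.imwrite("pics/crop0.png",cv2.resize(a,(798,570),interpolation=cv2.INTER_CUBIC))
```

```text
(no output)
```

View pics/crop0.png

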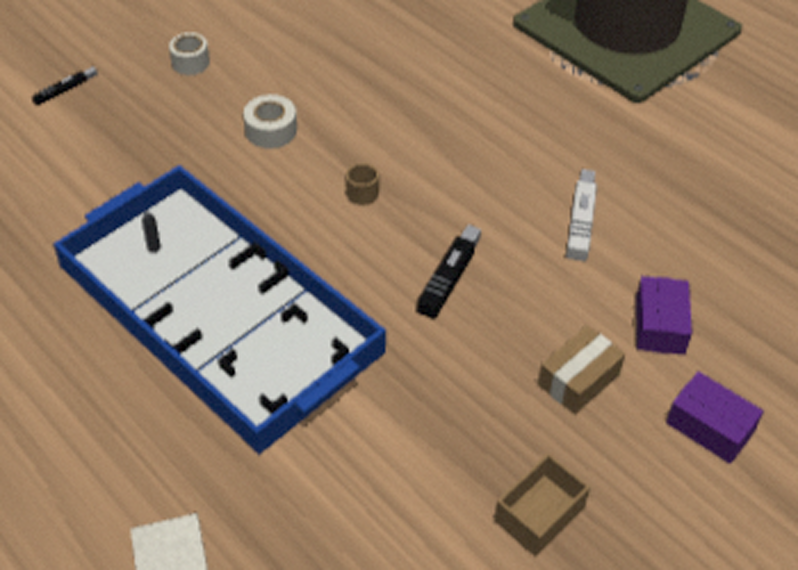

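View pics/side0.png

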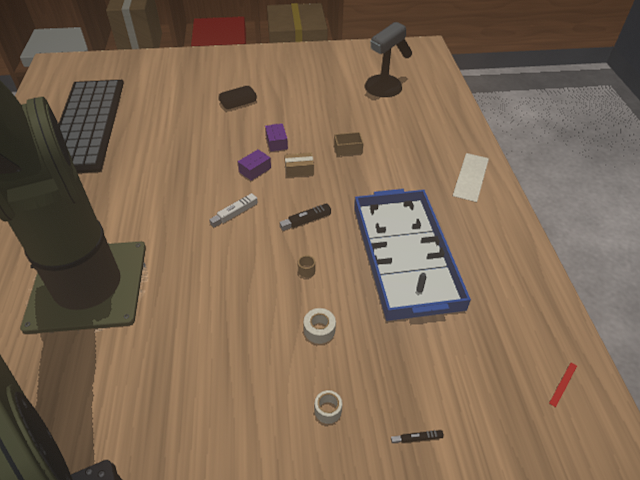

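The full carton is the brown one with the white band (scene crop 580,370). The purple ones (665,315 and 715,415) and the open one (543,505) are look-alikes. The large black cutter is at (450,270); the white one (582,215) and the small one (65,87) stay. The fat roll is at (270,120), the slim one at (188,53) and the bare core at (362,183). The pads run spindle, cradle, pocket. Next I'll fit the poses.

```bash
cat >> h.py <<'E'
def rect(P2):
    (c,(w,h),a)=cv2.minAreaRect((np.asarray(P2)*1000).astype(np.float32)); a=np.radians(a)
    if w<h: w,h,a=h,w,a+np.pi/2
    a=(a+np.pi/2)%np.pi-np.pi/2
    return np.round(c,1),np.round([w,h],1),round(a,3)
def circ(P2):
    from scipy.optimize import least_squares
    c0=P2.mean(0); return c0
def clean(Q,k=2):  # drop flying pixels
    d=np.abs(Q[:,2]-np.median(Q[:,2])); return Q
def plan(x,y,z,yaw,st=None):
    """rows from now to TCP x,y,z with tool-x world yaw (mod pi), tool down"""
    st=st or monitor.get_state(); p=np.array(st["tool_pos"]); Rm=R.from_quat(st["eef_rot"])
    X=Rm.as_matrix()[:,0]; y0=np.arctan2(X[1],X[0]); d=(yaw-y0+np.pi/2)%np.pi-np.pi/2
    v=(np.array([x,y,z])-p); n=int(np.ceil(max(np.linalg.norm(v)/.060,abs(d)/.18,1)))
    T=R.from_quat([np.cos((y0+d)/2),np.sin((y0+d)/2),0,0]); w=(Rm.inv()*T).as_rotvec(); 
    out=[]
    for i in range(n):
        Ri=Rm*R.from_rotvec(w*i/n); l=Ri.inv().apply(v/n)*100
        out+=[*np.round(l,2).tolist(),*np.round(w/n,3).tolist()]
    print("yaw now",round(y0,3),"turn",round(d,3),"rows",n)
    for i in range(n): print(out[6*i:6*i+6])
E
python3 - <<'E'
from h import *
for n in("scene","side"):
    s=snapshot(n);P=cloud(s); hsv=cv2.cvtColor(s["frame"],cv2.COLOR_RGB2HSV)
    def box(x0,x1,y0,y1,z0,z1,extra=True):
        return P[(P[...,0]>x0)&(P[...,0]<x1)&(P[...,1]>y0)&(P[...,1]<y1)&(P[...,2]>z0)&(P[...,2]<z1)&extra]
    for nm,b in dict(label=(.40,.50,-.19,-.10,.026,.045),receipt=(.41,.49,-.34,-.26,.026,.045),staple=(.40,.50,.27,.37,.030,.045),cutter=(.38,.52,.1,.19,.015,.03)).items():
        q=box(*b); print(n,nm,len(q),rect(q[:,:2]),np.round(np.median(q[:,2]),4))
    blue=(hsv[...,0]>100)&(hsv[...,0]<130)&(hsv[...,1]>120)
    q=box(.52,.8,-.2,.25,.03,.045,blue); print(n,"rim",rect(q[:,:2]))
    dark=(hsv[...,2]<70)
    for nm,b in dict(pocket=(.57,.72,.065,.165,.014,.03),cradle=(.57,.73,-.033,.066,.014,.03),post=(.6,.7,-.13,-.04,.035,.07)).items():
        q=box(*b,dark); print(n,nm,len(q),rect(q[:,:2]),np.round(q.max(0),3))
plan(.45,-.150,.2,1.1)
E
```

```text
scene label 252 (array([ 449.5, -148.5]), array([60.8, 58.9]), np.float64(1.312)) 0.0306
scene receipt 115 (array([ 448.1, -305.2]), array([47.2, 44.1]), np.float64(1.002)) 0.0306
scene staple 611 (array([447.8, 312.2]), array([69.5, 46.7]), np.float64(0.024)) 0.035
scene cutter 377 (array([447.9, 140.8]), array([122.7,  23.4]), np.float64(0.377)) 0.0202
scene rim (array([649.4,  20. ]), array([332. , 161.2]), np.float64(-1.521))
scene pocket 160 (array([644.4, 119.3]), array([96.5, 77.3]), np.float64(0.057)) [0.694 0.159 0.026]
scene cradle 217 (array([650.4,  22.7]), array([158.7,  72.5]), np.float64(0.03)) [0.73  0.061 0.029]
scene post 42 (array([656. , -77.7]), array([11.2,  7.1]), np.float64(-0.601)) [ 0.66  -0.075  0.062]
side label 579 (array([ 448.4, -149.9]), array([59.5, 58.9]), np.float64(1.516)) 0.0305
side receipt 370 (array([ 446.1, -308.8]), array([45.1, 45. ]), np.float64(0.112)) 0.0306
side staple 380 (array([447.1, 310.3]), array([66.1, 51. ]), np.float64(0.036)) 0.0349
side cutter 404 (array([447.4, 138.6]), array([120.5,  26.1]), np.float64(0.369)) 0.02
side rim (array([649.,  18.]), array([332.7, 159.5]), np.float64(-1.521))
side pocket 179 (array([656.7, 117. ]), array([123.7,  79.9]), np.float64(0.046)) [0.719 0.158 0.027]
side cradle 291 (array([652.5,   7.2]), array([145.3,  72.8]), np.float64(0.061)) [0.725 0.048 0.027]
side post 60 (array([652.2, -87.2]), array([11.6,  9.3]), np.float64(0.442)) [ 0.658 -0.081  0.062]
yaw now 0.343 turn 0.757 rows 9
[4.15, -3.69, 1.14, 0.0, 0.0, -0.084]
[4.44, -3.33, 1.14, 0.0, 0.0, -0.084]
[4.71, -2.95, 1.14, 0.0, 0.0, -0.084]
[4.94, -2.54, 1.14, 0.0, 0.0, -0.084]
[5.14, -2.12, 1.14, 0.0, 0.0, -0.084]
[5.3, -1.68, 1.14, 0.0, 0.0, -0.084]
[5.42, -1.23, 1.14, 0.0, 0.0, -0.084]
[5.5, -0.77, 1.14, 0.0, 0.0, -0.084]
[5.55, -0.3, 1.14, 0.0, 0.0, -0.084]
```

Run:
```python
from h import *
plan(.449,-.149,.2,np.pi/2)
```

```text
yaw now 0.343 turn 1.228 rows 9
[4.14, -3.71, 1.14, 0.0, 0.0, -0.136]
[4.61, -3.11, 1.14, 0.0, 0.0, -0.136]
[4.99, -2.46, 1.14, 0.0, 0.0, -0.136]
[5.28, -1.75, 1.14, 0.0, 0.0, -0.136]
[5.47, -1.02, 1.14, 0.0, 0.0, -0.136]
[5.55, -0.27, 1.14, 0.0, 0.0, -0.136]
[5.54, 0.49, 1.14, 0.0, 0.0, -0.136]
[5.42, 1.24, 1.14, 0.0, 0.0, -0.136]
[5.2, 1.97, 1.14, 0.0, 0.0, -0.136]
```

Request:
carry_out(motion=[4.14,-3.71,1.1,0,0,-0.136,4.6,-3.1,1.1,0,0,-0.136,5,-2.5,1.1,0,0,-0.136,5.3,-1.75,1.1,0,0,-0.136,5.5,-1,1.1,0,0,-0.136,5.5,-0.3,1.1,0,0,-0.136,5.5,0.5,1.1,0,0,-0.136,5.4,1.2,1.1,0,0,-0.136], hand=8.8)

```text
clock: 2.2
tool_pos: [0.4235, -0.197, 0.2146]
eef_rot: [0.754, 0.657, 0.0, 0.001]
contact_force: [0.5, -0.5, -0.8]
opening: 0.997
```

Request:
carry_out(motion=[5.2,2,1.1,0,0,-0.136,0,0,0,0,0,0,0,0,0,0,0,0])

```text
clock: 2.58
tool_pos: [0.4491, -0.1502, 0.2037]
eef_rot: [0.709, 0.705, -0.001, 0.0]
contact_force: [0.5, -0.6, -0.1]
opening: 0.997
```

Run:
```python
from h import *
st=monitor.get_state(); print(st["clock"],st["tool_pos"],np.round(st["q"],2))
s=snapshot("wrist"); save(s,"w1.png");P=cloud(s,st)
for d in finder.masks_of(s,"label_roll")[:2]:
    Q=P[d["pixels"]];Q=Q[(Q[:,2]>.024)&(Q[:,2]<.045)];print(d["p"],rect(Q[:,:2]),np.median(Q[:,2]))
plan(.449,-.149,.067,np.pi/2)
```

```text
2.575 [ 0.44908975 -0.15022593  0.20369891] [ 0.44  0.68 -0.34  2.1   0.52  0.44 -0.31]
0.57 (array([ 448.4, -146.8]), array([58.4, 58.2]), np.float64(0.404)) 0.02956255444664113
yaw now 1.563 turn 0.007 rows 3
[0.08, 0.01, 4.56, -0.0, 0.0, -0.002]
[0.08, 0.01, 4.56, -0.0, 0.0, -0.002]
[0.08, 0.01, 4.56, -0.0, 0.0, -0.002]
```

View pics/w1.png

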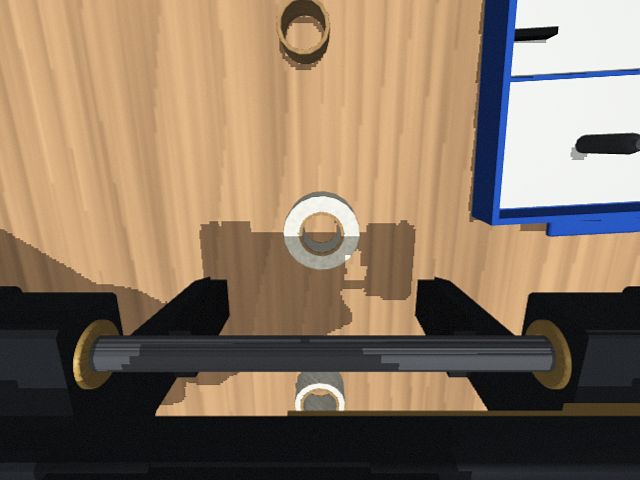

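The wrist view shows the fat white roll centred at (321,231) between the jaws. The receipt roll is below it at (320,390) and the bare core above at (303,30). All the fits agree, so I'll descend and grip.

Request:
carry_out(motion=[0.2,0,4.6,0,0,0,0,0,4.6,0,0,0,0,0,4.5,0,0,0,0,0,0,0,0,0])

```text
clock: 3.18
tool_pos: [0.4482, -0.1489, 0.066]
eef_rot: [0.709, 0.705, -0.002, -0.0]
contact_force: [-0.7, 0.4, 0.5]
opening: 0.997
```

Request:
carry_out(motion=[0,0,0,0,0,0,0,0,0,0,0,0,0,0,0,0,0,0,0,0,0,0,0,0,0,0,0,0,0,0], hand=5.0, grip_force=20)

```text
clock: 3.8
tool_pos: [0.4494, -0.1482, 0.067]
eef_rot: [0.709, 0.705, -0.0, 0.0]
contact_force: [-0.4, -0.9, 2.7]
opening: 0.68
```

Request:
carry_out(motion=[0,0,-5,0,0,0,0,0,-5,0,0,0,1.7,5.1,0,0,0,0,1.7,5.1,0,0,0,0,1.7,5.1,0,0,0,0,1.7,5.1,0,0,0,0,0,0,0,0,0,0,0,0,0,0,0,0])

```text
clock: 4.8
tool_pos: [0.6523, -0.0806, 0.1658]
eef_rot: [0.708, 0.706, -0.001, -0.001]
contact_force: [0.1, -0.3, -2.4]
opening: 0.682
```

Run:
```python
from h import *
st=monitor.get_state(); print(st["tool_pos"],st["opening"])
s=snapshot("side"); P=cloud(s); save(s,"s2.png")
s=snapshot("wrist"); save(s,"w2.png");P=cloud(s,st)
cv2.imwrite("pics/both2.png",cv2.resize(np.hstack([cv2.imread("pics/s2.png")[150:400,300:560],cv2.imread("pics/w2.png")[60:400,120:520][:250]]),None,fx=1.2,fy=1.2))
plan(.654,-.081,.167,np.pi/2)
```

```text
[ 0.6523397  -0.08064601  0.16579783] 0.6817648262841799
yaw now 1.566 turn 0.004 rows 1
[0.05, 0.2, -0.08, -0.003, 0.001, -0.004]
```

View pics/both2.png

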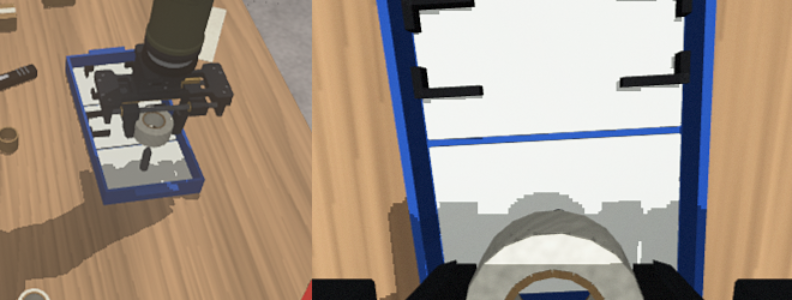

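The roll is held level above the post. I'll lower it.

Request:
carry_out(motion=[0,0.1,3,0,0,0,0,0,2,0,0,0,0,0,2,0,0,0,0,0,1.6,0,0,0,0,0,0,0,0,0,0,0,0,0,0,0])

```text
clock: 5.65
tool_pos: [0.6552, -0.0804, 0.0812]
eef_rot: [0.709, 0.706, 0.0, 0.0]
contact_force: [-0.6, 0.3, -0.9]
opening: 0.681
```

Request:
carry_out(motion=[0,0,0.3,0,0,0,0,0,0,0,0,0])

```text
clock: 5.9
tool_pos: [0.6549, -0.0805, 0.078]
eef_rot: [0.709, 0.706, 0.0, 0.0]
contact_force: [0.2, -0.5, -1.3]
opening: 0.682
```

Request:
carry_out(motion=[0,0,0,0,0,0,0,0,0,0,0,0,0,0,-5,0,0,0,0,0,-5,0,0,0,0,0,0,0,0,0,0,0,0,0,0,0], hand=7.6)

```text
clock: 6.65
tool_pos: [0.6543, -0.0807, 0.1774]
eef_rot: [0.709, 0.706, -0.0, -0.0]
contact_force: [-0.4, -0.4, -1.1]
opening: 0.86
```

Run:
```python
from h import *
st=monitor.get_state(); print(st["tool_pos"],st["opening"])
s=snapshot("side"); save(s,"s3.png");P=cloud(s)
for d in finder.masks_of(s,"label_roll")[:2]:
    Q=P[d["pixels"]];print(d["p"],d["extent"],np.nanpercentile(Q,[3,97],axis=0).round(3))
plan(.447,-.307,.18,np.pi/2)
```

```text
[ 0.65426566 -0.08068043  0.17740244] 0.8603336477923501
0.8 [404.4, 268.5, 433.3, 302.1] [[ 0.626 -0.111  0.013]
 [ 0.679 -0.057  0.043]]
yaw now 1.567 turn 0.004 rows 6
[-3.79, -3.43, -0.05, -0.0, 0.0, -0.001]
[-3.78, -3.43, -0.05, -0.0, 0.0, -0.001]
[-3.78, -3.44, -0.06, -0.0, 0.0, -0.001]
[-3.78, -3.44, -0.06, -0.0, 0.0, -0.001]
[-3.78, -3.44, -0.06, -0.0, 0.0, -0.001]
[-3.78, -3.44, -0.06, -0.0, 0.0, -0.001]
```

Request:
carry_out(motion=[-3.8,-3.4,0,0,0,0,-3.8,-3.4,0,0,0,0,-3.8,-3.5,0,0,0,0,-3.8,-3.5,0,0,0,0,-3.8,-3.4,0,0,0,0,-3.7,-3.4,0,0,0,0,0,0,0,0,0,0,0,0,0,0,0,0])

```text
clock: 7.75
tool_pos: [0.4481, -0.3059, 0.177]
eef_rot: [0.708, 0.706, 0.001, -0.001]
contact_force: [-0.2, 0.2, -0.3]
opening: 0.867
```

Run:
```python
from h import *
st=monitor.get_state(); print(st["tool_pos"],st["opening"])
s=snapshot("wrist"); save(s,"w4.png");P=cloud(s,st)
for d in finder.masks_of(s,"receipt_roll")[:2]:
    Q=P[d["pixels"]];Q=Q[(Q[:,2]>.024)&(Q[:,2]<.045)];print(d["p"],d["extent"],rect(Q[:,:2]),np.median(Q[:,2]))
plan(.447,-.307,.067,np.pi/2)
```

```text
[ 0.44808128 -0.30589243  0.17702432] 0.8671663365081809
0.9 [287.8, 212.2, 350.9, 277.8] (array([ 446.3, -306.1]), array([44.9, 44.9]), np.float64(1.56)) 0.02949819431541291
yaw now 1.569 turn 0.001 rows 2
[-0.11, -0.1, 5.52, 0.0, -0.001, -0.001]
[-0.1, -0.1, 5.52, 0.0, -0.001, -0.001]
```

View pics/w4.png

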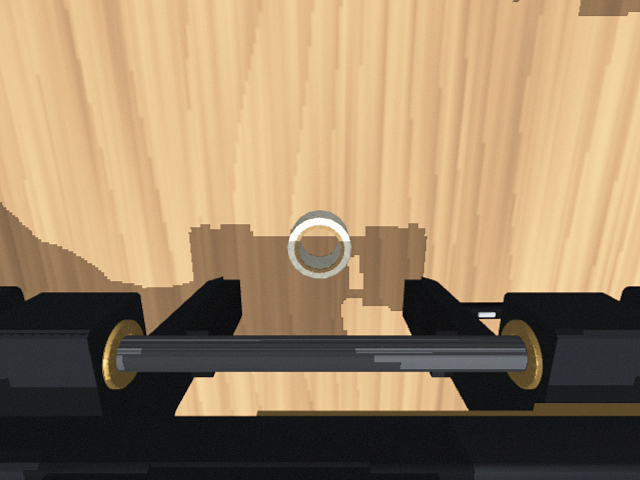

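The slim white receipt roll is at (319,245), centred between the jaws.

Request:
carry_out(motion=[0,-0.1,5.5,0,0,0,0,0,3,0,0,0,0,0,2.5,0,0,0,0,0,0,0,0,0])

```text
clock: 8.35
tool_pos: [0.4478, -0.3048, 0.0664]
eef_rot: [0.707, 0.707, 0.0, -0.001]
contact_force: [-0.1, 0.5, 0.3]
opening: 0.865
```

Request:
carry_out(motion=[0,0,0,0,0,0,0,0,0,0,0,0,0,0,0,0,0,0,0,0,0,0,0,0,0,0,0,0,0,0], hand=3.6, grip_force=20)

```text
clock: 8.98
tool_pos: [0.447, -0.3066, 0.0681]
eef_rot: [0.709, 0.706, 0.0, 0.0]
contact_force: [0.1, -0.1, 3.8]
opening: 0.523
```

Request:
carry_out(motion=[0,0,-5.5,0,0,0,0,0,-5.5,0,0,0,3.8,3.5,0,0,0,0,3.8,3.5,0,0,0,0,3.8,3.4,0,0,0,0,3.8,3.4,0,0,0,0,3.7,3.4,0,0,0,0,3.7,3.4,0,0,0,0])

```text
clock: 9.98
tool_pos: [0.6543, -0.0804, 0.1774]
eef_rot: [0.709, 0.706, -0.0, -0.0]
contact_force: [0.3, -0.6, -0.3]
opening: 0.524
```

Request:
carry_out(motion=[0,0,0,0,0,0,0,0,0,0,0,0])

```text
clock: 10.22
tool_pos: [0.6529, -0.0822, 0.1771]
eef_rot: [0.709, 0.706, -0.001, -0.0]
contact_force: [-1.0, 0.1, -0.3]
opening: 0.524
```

Run:
```python
from h import *
plan(.654,-.081,.111,np.pi/2); print(monitor.get_state()["tool_pos"])
```

```text
yaw now 1.567 turn 0.004 rows 2
[0.06, 0.06, 3.31, -0.001, 0.001, -0.002]
[0.06, 0.06, 3.31, -0.001, 0.001, -0.002]
[ 0.65292526 -0.08215732  0.177104  ]
```

Request:
carry_out(motion=[0.1,0.1,3,0,0,0,0,0,2,0,0,0,0,0,1.2,0,0,0,0,0,0.5,0,0,0,0,0,0,0,0,0,0,0,0,0,0,0])

```text
clock: 10.98
tool_pos: [0.6552, -0.0804, 0.1115]
eef_rot: [0.709, 0.706, 0.0, 0.001]
contact_force: [0.6, -0.6, -1.1]
opening: 0.519
```

Request:
carry_out(motion=[0,0,0.2,0,0,0,0,0,0,0,0,0])

```text
clock: 11.22
tool_pos: [0.6547, -0.0805, 0.1088]
eef_rot: [0.709, 0.706, 0.0, 0.0]
contact_force: [-0.7, -0.1, -0.1]
opening: 0.521
```

Request:
carry_out(motion=[0,0,0,0,0,0,0,0,0,0,0,0,0,0,-5,0,0,0,0,0,-4,0,0,0,0,0,0,0,0,0,0,0,0,0,0,0], hand=6.2)

```text
clock: 11.98
tool_pos: [0.6542, -0.0807, 0.1982]
eef_rot: [0.709, 0.706, -0.001, -0.0]
contact_force: [-0.5, -0.3, -0.0]
opening: 0.707
```

Run:
```python
from h import *
st=monitor.get_state(); print(st["tool_pos"],st["opening"])
s=snapshot("side"); save(s,"s5.png");P=cloud(s)
Q=P[(P[...,0]>.60)&(P[...,0]<.71)&(P[...,1]>-.13)&(P[...,1]<-.04)&(P[...,2]>.032)&(P[...,2]<.09)]
for a,b in((.034,.043),(.066,.08)): print(rect(Q[(Q[:,2]>a)&(Q[:,2]<b)][:,:2]))
cv2.imwrite("pics/c5.png",cv2.resize(s["frame"][150:350,300:560,::-1],None,fx=2.5,fy=2.5))
plan(.447,.311,.20,np.pi+.03)
```

```text
[ 0.65421019 -0.08069207  0.19820701] 0.7067214393543549
(array([666.5, -97.5]), array([94.9, 46.8]), np.float64(-0.531))
(array([654.1, -83.5]), array([45.5, 44.2]), np.float64(1.548))
yaw now 1.567 turn -1.537 rows 9
[4.34, -2.32, -0.02, -0.0, 0.0, 0.171]
[3.89, -3.02, -0.02, -0.0, 0.0, 0.171]
[3.32, -3.64, -0.02, -0.0, 0.0, 0.171]
[2.65, -4.15, -0.02, -0.0, 0.0, 0.171]
[1.91, -4.54, -0.02, -0.0, 0.0, 0.171]
[1.11, -4.8, -0.02, -0.0, 0.0, 0.171]
[0.28, -4.91, -0.02, -0.0, 0.0, 0.171]
[-0.56, -4.89, -0.03, -0.0, 0.0, 0.171]
[-1.38, -4.72, -0.03, -0.0, 0.0, 0.171]
```

View pics/c5.png

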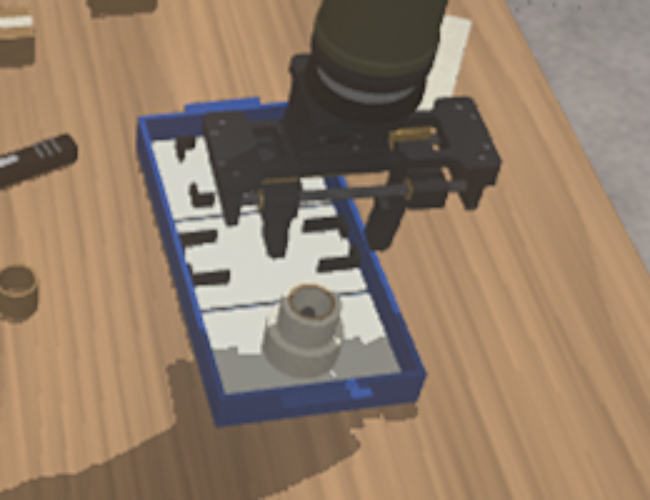

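Both rolls are on the post, receipt roll on top. Next is the carton, where I'll use the turn that keeps joint 7 away from its limit.

```bash
sed -i 's|d=(yaw-y0+np.pi/2)%np.pi-np.pi/2|d=(yaw-y0+np.pi)%(2*np.pi)-np.pi|' h.py
python3 - <<'E'
from h import *
print(monitor.get_state()["q"].round(2))
plan(.447,.311,.20,np.pi+.03)
E
```

```text
[ 0.28  0.89 -0.44  1.53  0.47  0.83 -0.34]
yaw now 1.567 turn 1.605 rows 9
[4.34, -2.32, -0.02, -0.0, -0.0, -0.178]
[4.68, -1.51, -0.02, -0.0, -0.0, -0.178]
[4.88, -0.65, -0.03, -0.0, -0.0, -0.178]
[4.92, 0.22, -0.03, -0.0, -0.0, -0.178]
[4.8, 1.09, -0.03, -0.0, -0.0, -0.178]
[4.53, 1.92, -0.03, -0.0, -0.0, -0.178]
[4.12, 2.7, -0.03, -0.0, -0.0, -0.178]
[3.57, 3.38, -0.03, -0.0, -0.0, -0.178]
[2.92, 3.96, -0.03, -0.0, -0.0, -0.178]
```

Request:
carry_out(motion=[4.3,-2.3,0,0,0,-0.178,4.7,-1.5,0,0,0,-0.178,4.9,-0.65,0,0,0,-0.178,4.9,0.2,0,0,0,-0.178,4.8,1.1,0,0,0,-0.178,4.5,1.9,0,0,0,-0.178,4.1,2.7,0,0,0,-0.178,3.6,3.4,0,0,0,-0.178], hand=7.4)

```text
clock: 13.02
tool_pos: [0.4701, 0.2682, 0.1974]
eef_rot: [0.072, 0.997, -0.001, -0.001]
contact_force: [1.0, 1.0, 0.5]
opening: 0.84
```

Request:
carry_out(motion=[2.9,4,0,0,0,-0.178,0,0,0,0,0,0,0,0,0,0,0,0])

```text
clock: 13.4
tool_pos: [0.4486, 0.3103, 0.1975]
eef_rot: [-0.013, 1.0, -0.001, -0.001]
contact_force: [0.5, -0.4, -0.1]
opening: 0.839
```

Run:
```python
from h import *
st=monitor.get_state(); print(st["tool_pos"],st["opening"],st["q"].round(2))
s=snapshot("wrist"); save(s,"w6.png");P=cloud(s,st)
for d in finder.masks_of(s,"staple_box")[:3]:
    Q=P[d["pixels"]];Q=Q[(Q[:,2]>.029)&(Q[:,2]<.045)];print(d["p"],d["extent"],rect(Q[:,:2]),np.median(Q[:,2]))
plan(.447,.311,.068,np.pi+.03)
```

```text
[0.44862456 0.31027679 0.19747542] 0.8390630821275219 [-0.25  0.85 -0.77  1.88  0.84  0.78  0.1 ]
0.93 [286.3, 17.3, 397.3, 146.1] (array([340.2, 323.5]), array([66.5, 46.3]), np.float64(0.698)) 0.03364776306106122
0.93 [428.1, 136.4, 535.9, 213.9] (array([398.6, 426.5]), array([67.2, 46.2]), np.float64(-1.443)) 0.033605974386325024
0.65 [294.3, 187.5, 360.8, 281.7] (array([447.8, 313.1]), array([66.8, 46. ]), np.float64(0.021)) 0.03372217570229827
yaw now -3.117 turn 0.006 rows 3
[0.08, 0.06, 4.33, -0.001, -0.0, -0.002]
[0.08, 0.06, 4.33, -0.001, -0.0, -0.002]
[0.08, 0.05, 4.33, -0.001, -0.0, -0.002]
```

View pics/w6.png

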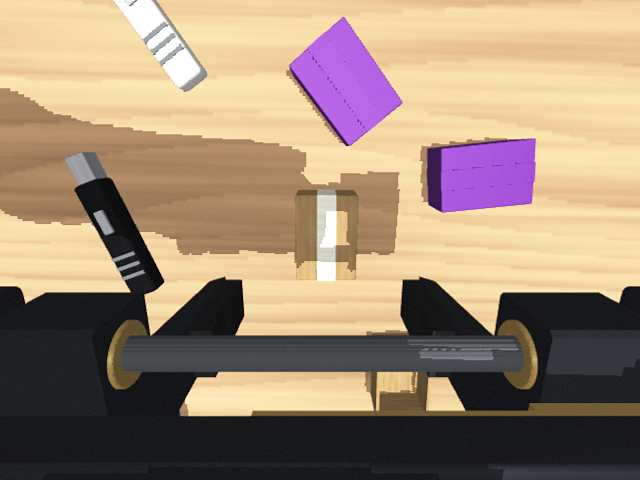

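The banded brown carton is at (326,235), between the open jaws. Both purple ones (345,80 and 485,175) are clear of the fingers.

Request:
carry_out(motion=[0,0.2,4.4,0,0,0,0,0,4.3,0,0,0,0,0,4.3,0,0,0,0,0,0,0,0,0])

```text
clock: 14.0
tool_pos: [0.4492, 0.3116, 0.0669]
eef_rot: [-0.012, 1.0, -0.001, -0.0]
contact_force: [0.9, -0.4, -0.2]
opening: 0.846
```

Request:
carry_out(motion=[0,0,0,0,0,0,0,0,0,0,0,0,0,0,0,0,0,0,0,0,0,0,0,0,0,0,0,0,0,0], hand=3.6, grip_force=30)

```text
clock: 14.62
tool_pos: [0.449, 0.3132, 0.0691]
eef_rot: [-0.013, 1.0, -0.0, 0.0]
contact_force: [0.3, -2.1, 5.3]
opening: 0.519
```

Request:
carry_out(motion=[0,0,-4.5,0,0,0,0,0,-4.5,0,0,0,0,0,0,0,0,0])

```text
clock: 15.0
tool_pos: [0.4495, 0.3148, 0.1613]
eef_rot: [-0.014, 1.0, 0.002, 0.002]
contact_force: [0.3, 0.1, -1.7]
opening: 0.518
```

Run:
```python
from h import *
plan(.644,.119,.158,np.pi+.05)
```

```text
yaw now -3.114 turn 0.023 rows 5
[-3.78, -4.02, 0.06, 0.001, 0.001, -0.005]
[-3.76, -4.04, 0.06, 0.001, 0.001, -0.005]
[-3.75, -4.06, 0.06, 0.001, 0.001, -0.005]
[-3.73, -4.07, 0.06, 0.001, 0.001, -0.005]
[-3.71, -4.09, 0.06, 0.001, 0.001, -0.005]
```

Request:
carry_out(motion=[-3.8,-4,0,0,0,-0.005,-3.8,-4,0,0,0,-0.005,-3.8,-4.1,0,0,0,-0.005,-3.7,-4.1,0,0,0,-0.005,-3.7,-4.1,0,0,0,-0.005,0,0,0,0,0,0,0,0,0,0,0,0])

```text
clock: 15.88
tool_pos: [0.643, 0.1176, 0.157]
eef_rot: [-0.026, 1.0, 0.0, -0.001]
contact_force: [-0.9, 0.4, -1.6]
opening: 0.518
```

Run:
```python
from h import *
st=monitor.get_state();print(st["tool_pos"],st["opening"])
plan(.644,.119,.080,np.pi+.05)
s=snapshot("wrist"); save(s,"w7.png")
```

```text
[0.6429974  0.11762962 0.15703378] 0.5180574708219294
yaw now -3.089 turn -0.002 rows 2
[-0.06, 0.07, 3.85, 0.0, -0.001, 0.001]
[-0.06, 0.07, 3.85, 0.0, -0.001, 0.001]
```

View pics/w7.png

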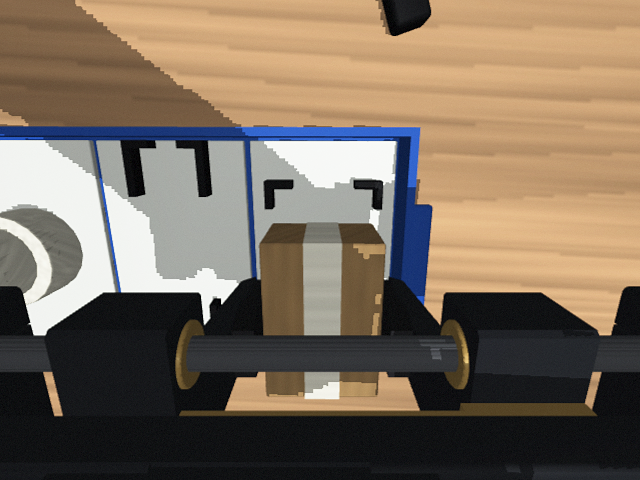

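The carton sits square over the pocket, centred between the guides at (270,190) and (375,190). I'll lower it.

Request:
carry_out(motion=[-0.1,0.1,3,0,0,0,0,0,2.5,0,0,0,0,0,1.5,0,0,0,0,0,0.6,0,0,0,0,0,0,0,0,0,0,0,0,0,0,0])

```text
clock: 16.68
tool_pos: [0.6456, 0.1188, 0.0836]
eef_rot: [-0.026, 1.0, 0.0, 0.001]
contact_force: [0.3, 0.8, -0.9]
opening: 0.518
```

Request:
carry_out(motion=[0,0,0.4,0,0,0,0,0,0,0,0,0])

```text
clock: 16.92
tool_pos: [0.6456, 0.1187, 0.0792]
eef_rot: [-0.026, 1.0, 0.0, 0.001]
contact_force: [1.2, -0.4, -0.1]
opening: 0.519
```

Request:
carry_out(motion=[0,0,0,0,0,0,0,0,0,0,0,0,0,0,-4,0,0,0,0,0,-6,0,0,0,0,0,-2,0,0,0,0,0,0,0,0,0], hand=5.8)

```text
clock: 17.68
tool_pos: [0.6456, 0.1187, 0.1999]
eef_rot: [-0.026, 1.0, 0.0, 0.001]
contact_force: [0.7, -1.2, -1.0]
opening: 0.657
```

Run:
```python
from h import *
st=monitor.get_state();print(st["tool_pos"],st["opening"],st["q"].round(2))
s=snapshot("side"); save(s,"s8.png");P=cloud(s)
Q=P[(P[...,0]>.57)&(P[...,0]<.71)&(P[...,1]>.075)&(P[...,1]<.16)&(P[...,2]>.038)&(P[...,2]<.06)];print(len(Q),rect(Q[:,:2]),np.median(Q[:,2]))
plan(.447,.14,.20,np.pi+.373)
```

```text
[0.64556777 0.11869567 0.199933  ] 0.6570820823625407 [ 0.15  0.97 -0.81  1.53  0.8   0.99  0.72]
531 (array([624.2, 118.6]), array([113. ,  62.2]), np.float64(-0.193)) 0.04458509043700192
yaw now -3.089 turn 0.321 rows 4
[4.91, 0.8, -0.05, -0.0, -0.0, -0.08]
[4.83, 1.2, -0.05, -0.0, -0.0, -0.08]
[4.72, 1.58, -0.05, -0.0, -0.0, -0.08]
[4.58, 1.95, -0.05, -0.0, -0.0, -0.08]
```

The carton's top is at 44.6 mm, which means it lies flat on the pad. Now the cutter.

Request:
carry_out(motion=[4.9,0.8,0,0,0,-0.08,4.8,1.2,0,0,0,-0.08,4.7,1.6,0,0,0,-0.08,4.6,2,0,0,0,-0.08,0,0,0,0,0,0,0,0,0,0,0,0])

```text
clock: 18.48
tool_pos: [0.4478, 0.1408, 0.1977]
eef_rot: [-0.185, 0.983, -0.0, -0.001]
contact_force: [0.3, 0.9, 0.5]
opening: 0.654
```

Run:
```python
from h import *
st=monitor.get_state(); print(st["tool_pos"],st["opening"],st["q"].round(2))
s=snapshot("wrist"); save(s,"w9.png");P=cloud(s,st)
for d in finder.masks_of(s,"cutter")[:3]:
    Q=P[d["pixels"]];Q=Q[(Q[:,2]>.014)&(Q[:,2]<.03)];print(d["p"],d["extent"],rect(Q[:,:2]),np.median(Q[:,2]))
plan(.4475,.14,.069,np.pi+.373)
```

```text
[0.44778089 0.14079262 0.19765928] 0.653507057358066 [ 0.1   0.8  -0.84  2.1   0.98  0.7   0.53]
0.9 [424.3, 2.1, 477.9, 138.6] (array([300.8, 186.1]), array([93. , 22.5]), np.float64(0.624)) 0.019469935190616294
0.7 [309.4, 156.0, 339.2, 303.0] (array([448. , 141.4]), array([118.8,  21.9]), np.float64(0.38)) 0.019367001481625304
yaw now -2.772 turn 0.003 rows 3
[0.04, -0.02, 4.3, 0.0, -0.0, -0.001]
[0.05, -0.02, 4.3, 0.0, -0.0, -0.001]
[0.05, -0.02, 4.3, 0.0, -0.0, -0.001]
```

View pics/w9.png

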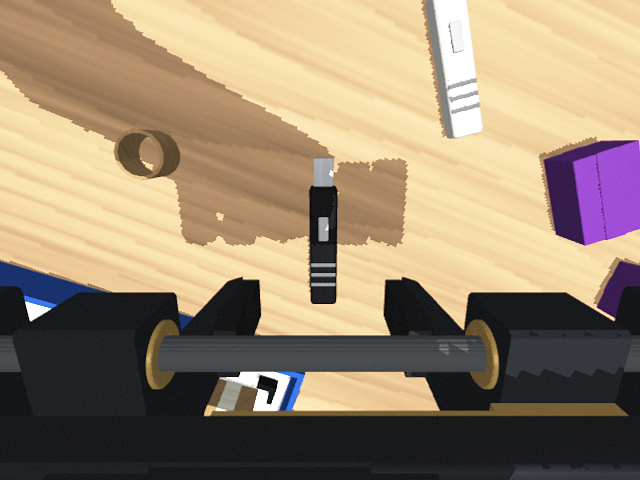

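The black cutter with its steel nose is at (323,230), centred and aligned with the jaws. The white one (455,70) and the bare core (147,152) are clear.

Request:
carry_out(motion=[0,0,4.3,0,0,0,0,0,4.3,0,0,0,0,0,4.2,0,0,0,0,0,0,0,0,0])

```text
clock: 19.08
tool_pos: [0.4472, 0.1406, 0.0683]
eef_rot: [-0.185, 0.983, -0.001, -0.002]
contact_force: [-0.2, -0.3, 0.1]
opening: 0.656
```

Request:
carry_out(motion=[0,0,0,0,0,0,0,0,0,0,0,0,0,0,0,0,0,0,0,0,0,0,0,0,0,0,0,0,0,0], hand=1.2, grip_force=30)

```text
clock: 19.7
tool_pos: [0.4478, 0.1413, 0.0714]
eef_rot: [-0.185, 0.983, -0.0, 0.001]
contact_force: [0.2, -1.2, 7.6]
opening: 0.247
```

Request:
carry_out(motion=[0,0,-5,0,0,0,0,0,-5,0,0,0,0,0,0,0,0,0])

```text
clock: 20.08
tool_pos: [0.4486, 0.142, 0.1734]
eef_rot: [-0.185, 0.983, 0.001, 0.003]
contact_force: [0.4, -0.4, -1.5]
opening: 0.246
```

Run:
```python
from h import *
plan(.649,.019,.17,np.pi+.05)
```

```text
yaw now -2.77 turn -0.322 rows 4
[-3.55, -4.68, 0.11, 0.0, 0.001, 0.08]
[-3.92, -4.38, 0.1, 0.0, 0.001, 0.08]
[-4.26, -4.06, 0.1, 0.0, 0.001, 0.08]
[-4.57, -3.7, 0.09, 0.0, 0.001, 0.08]
```

Request:
carry_out(motion=[-3.6,-4.7,0,0,0,0.08,-3.9,-4.4,0,0,0,0.08,-4.3,-4.1,0,0,0,0.08,-4.6,-3.7,0,0,0,0.08,0,0,0,0,0,0,0,0,0,0,0,0,0,0,0,0,0,0])

```text
clock: 20.95
tool_pos: [0.6477, 0.0193, 0.1701]
eef_rot: [-0.028, 1.0, 0.0, -0.001]
contact_force: [0.7, -0.5, -1.4]
opening: 0.243
```

Run:
```python
from h import *
st=monitor.get_state();print(st["tool_pos"],st["opening"])
plan(.649,.019,.082,np.pi+.05)
s=snapshot("wrist"); save(s,"w10.png")
```

```text
[0.64773023 0.01933415 0.17012516] 0.24270858600565595
yaw now -3.086 turn -0.005 rows 2
[-0.07, -0.02, 4.41, 0.0, -0.001, 0.003]
[-0.07, -0.02, 4.41, 0.0, -0.001, 0.003]
```

View pics/w10.png

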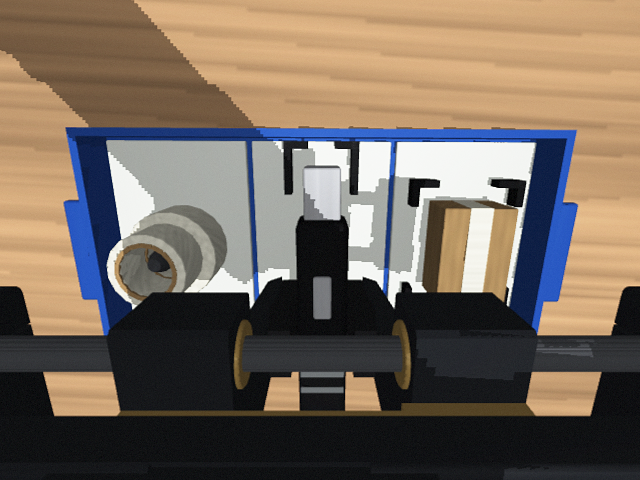

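The cutter is aligned with the cradle, nose between the guides at (288,165) and (353,165). The carton lies inside its guides and the roll stack is intact.

Request:
carry_out(motion=[-0.1,0,3.5,0,0,0,0,0,2.8,0,0,0,0,0,1.5,0,0,0,0,0,0.6,0,0,0,0,0,0,0,0,0,0,0,0,0,0,0])

```text
clock: 21.75
tool_pos: [0.6508, 0.0182, 0.0878]
eef_rot: [-0.026, 1.0, 0.0, 0.001]
contact_force: [0.0, -0.3, -1.3]
opening: 0.248
```

Request:
carry_out(motion=[0,0,0.5,0,0,0,0,0,0,0,0,0])

```text
clock: 22.0
tool_pos: [0.6502, 0.0179, 0.0817]
eef_rot: [-0.026, 1.0, -0.0, 0.0]
contact_force: [0.1, 0.8, -1.3]
opening: 0.243
```

Request:
carry_out(motion=[0,0,0.1,0,0,0,0,0,0,0,0,0])

```text
clock: 22.25
tool_pos: [0.6503, 0.018, 0.0815]
eef_rot: [-0.026, 1.0, -0.0, 0.0]
contact_force: [-2.3, -1.0, 5.1]
opening: 0.243
```

Request:
carry_out(motion=[0,0,0,0,0,0,0,0,0,0,0,0,0,0,-3,0,0,0,0,0,-6,0,0,0,0,0,-6,0,0,0,5,0,0,0,0,0,6,0,0,0,0,0,6,0,0,0,0,0], hand=3.8)

```text
clock: 23.25
tool_pos: [0.4787, 0.0091, 0.2309]
eef_rot: [-0.026, 1.0, 0.0, 0.0]
contact_force: [0.5, 1.0, -0.1]
opening: 0.431
```

Request:
carry_out(motion=[0,0,0,0,0,0,0,0,0,0,0,0])

```text
clock: 23.5
tool_pos: [0.4817, 0.0094, 0.2311]
eef_rot: [-0.026, 1.0, 0.0, 0.001]
contact_force: [0.8, 1.3, 0.4]
opening: 0.432
```

Run:
```python
from h import *
st=monitor.get_state();print(st["clock"],st["tool_pos"],st["opening"])
s=snapshot("scene"); P=cloud(s); hsv=cv2.cvtColor(s["frame"],cv2.COLOR_RGB2HSV)
cv2.imwrite("pics/c11.png",cv2.resize(s["frame"][200:380,150:400,::-1],None,fx=3,fy=3,interpolation=cv2.INTER_CUBIC))
c=np.array([.649,.019]);a=.05;Rm=np.array([[np.cos(a),np.sin(a)],[-np.sin(a),np.cos(a)]])
L=(P[...,:2]-c)@Rm.T; z=P[...,2]
def f(nm,cy,hx,hy,z0,z1):
    m=(abs(L[...,0])<hx)&(abs(L[...,1]-cy)<hy)&(z>z0)&(z<z1); q=L[m]-[0,cy]; print(nm,m.sum(),rect(q),np.round(np.median(z[m]),4))
f("receipt",-.1,.04,.04,.065,.08); f("staple",.1,.05,.04,.04,.06); f("cutter",0,.07,.017,.025,.04)
```

```text
23.5 [0.48167073 0.00937747 0.23109451] 0.43184695315749844
receipt 191 (array([ 0.5, -0.6]), array([48.1, 42.6]), np.float64(0.888)) 0.0702
staple 596 (array([-0.2, -0.9]), array([67.5, 48.7]), np.float64(0.01)) 0.0448
cutter 427 (array([-3.6, -1.2]), array([129.5,  25.4]), np.float64(0.004)) 0.0303
```

View pics/c11.png

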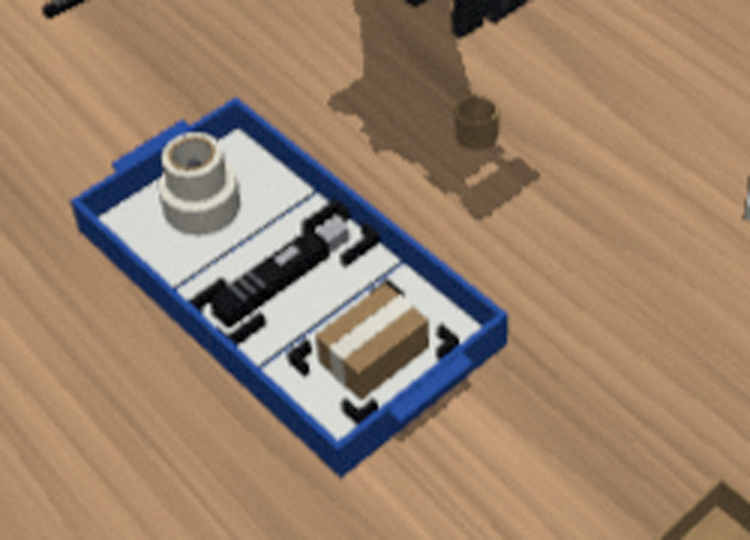

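All four are seated: the roll stack at (198,180), the cutter at (280,270) inside its guides and the carton at (372,337) inside its guides. The tops are at 70, 30 and 45 mm, as they should be.

```bash
python3 -c "
from h import *
print(workorder.finish_job())"
```

```text
the job is handed in; nothing more can be done
None
```

I restocked the caddy in the order asked and handed the job in at about 23.6 s. The label roll went over the post, then the receipt roll on top of it, then the banded staple carton into the pocket, then the large black cutter into the cradle. I did not touch the look-alikes, purple boxes or white cutter.

**Last checks:**

| Thing | Top height | Offset from its place |
|---|---|---|
| Receipt roll | 70.2 mm (70 expected) | within 1 mm |
| Carton | 44.8 mm (44 expected) | within 1 mm, yaw error 0.01 rad |
| Cutter | 30.3 mm (30 expected) | within about 4 mm along x (cradle leaves about 8 mm) and 1 mm across |

- **Label roll:** I checked it right after placing, and it sat on the pad round the post. In the final picture it is under the receipt roll.
- **Forces:** The contact readings between moves stayed below 8 N.

**What disagreed:**
- **Cutter direction:** It started about 0.37 rad from the world x axis, not near y as the description says. Its black body, steel nose and 120 mm length identified it.
- **Cutter length:** The last fit gave 129 mm, probably because it caught guide or wall pixels. The offset along x is therefore only approximate, but the picture shows the cutter flat inside its guides.
- **Carton fit:** A fit from the side camera right after placing came out too large (113 x 62 mm). I put that down to other points falling in the window. The later scene fit (67.5 x 48.7 mm) and the picture agree with the real size.

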